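Stack the tumblers and hold the cup box open

ROBOT

A 6-joint arm with a two-finger parallel gripper is mounted at the origin on the work surface. World frame = base frame: x ahead of the robot, y to its left, z up, the work surface at z = 0. Lengths are in m, angles in rad, forces in N, time in s.
With the tool pointing down it reaches from about 0.4 to 0.825 m from the base axis. Payload 7 kg.
Tool frame: the origin (TCP) lies between the finger pads; the fingertips stand 11 mm ahead of it and the grasp point (between the pads) lies 8 mm behind it (arm.tips_ahead is the distance from the TCP to the fingertips, in m); z points along the fingers, x is the direction in which the jaws open and shut, and the axes are right-handed (so a half turn about z gives the same grasp; the last joint's range is limited). The gripper opens to 88 mm and grips with 3 to 60 N. Pads are 19 mm wide; open, the fingers measure 130 mm over their backs; the gripper's body (78 mm by 193 mm) begins 47 mm behind the grasp point.
Start: joints at [1.497, 0.359, 0.012, 0, -1.224, -0.288], TCP at [0.239, 0.631, 0.238] pointing down, gripper open.
Joint ranges: [-3.07, 3.07], [-1.43, 2.12], [-1.02, 1.25], [-3.03, 1.67], [-3.05, -0], [-3.03, 3.03]. Speed limits (rad/s): [2.39, 2.39, 3.01, 3.14, 3.14, 3.14].

INTERFACE

Orientations are given as [roll, pitch, yaw] about the fixed x, y, z axes, in that order (R = Rz(yaw) Ry(pitch) Rx(roll)).
In Python, from station import arm, optics, finder gives the robot as it stands. The module is installed in compiled form; this text tells all that it offers.
- The arm moves only by the tool apply_moves, never from a script. Its argument "increments" is one flat list of numbers, 6 for each row, row after row: the shift along the world's x, y, z in m, then the turn, a rotation vector about the world's x, y, z in rad. In form: [tx, ty, tz, rx, ry, rz, tx, ty, tz, rx, ry, rz, ...]. A call has 1 to 20 rows; each row shifts and turns the pose as measured when the row begins; what a row does not reach is not made up. A row lasts 1/12 s, in which the tool goes at most 41.7 mm and 7.16 degrees, less where a joint would pass 70% of its speed; a pose out of reach is approached as far as the arm can. A call with a gripper value outside its range is refused whole. "hand" is the closure, from 0 (fully open) to 1 (shut), set as the call begins (left out, the last holds). The fingers move at their own pace and stop on an object; "force" is the grip in N (left out, the last holds). Time passes only in rows, so rows that do not move let the fingers close. It gives the time, the measured TCP pose, the force and the opening at its end, in the units of the state.
- arm.get_state(): the state, without advancing time (a new reading comes with each control period).
- optics.grab_frame(name): name is "scene" or "top" or "wrist"; returns the picture (400x640x3 uint8, red, green, blue); there is no depth.
- optics.camera_model(name): a dict with "fx", "fy", "cx", "cy" (pixels), "world_to_cam" (4x4, takes a point from world to camera coordinates); the wrist camera has in their place "T_tool_cam" (4x4, takes a point from camera to tool coordinates, whose origin is the TCP and whose axes are the tool frame's). Camera axes: x right, y up, looking along -z (the intrinsics and any distortion apply to the point x, -y, -z); pixel columns grow to the right and rows downward; lengths in m; the calibration is good to about 2 mm. The wrist camera is an equidistant fisheye: a pixel r from the principal point sees the ray r / f radians off the axis. A picture is of the moment at which its call begins: read the wrist's pose just before it. camera_model takes no time and is no camera call.
- arm.job_done(): hands the job in, once; it reports no verdict.
Trained networks look in the newest picture that a camera, given by its name, has taken for a name from the list of things; names that differ only in an ending like _2 or _b are one class to them, and where a whole thing is asked for, a point or a joint stands for the part that bears it (a point fixed in the world has none). Each returns a list of dicts, best first, with "conf" (0 to 1); they miss things now and then, are a little off and sometimes report something else, mostly with a low value. They report only what shows in the picture. A call takes as long as a camera call. They do not tell look-alikes from the thing itself.
- finder.find_in(camera, name): "box" ([left, top, right, bottom] in pixels, round what is visible of it).
- finder.landmark_of(camera, name): "point" ([column, row] in pixels: a listed point, or the origin of a listed thing).
The state is a dict: "t": time; "q": joint angles; "qd": joint speeds; "joint_efforts": joint torques, N m; "eef_pos": TCP position; "ee_rot": TCP orientation; "force": force on the tool from outside, world axes, zero at the start; "moment": the same for the moment, N m; "width": finger opening in m.
Only numpy, scipy, OpenCV 4.12 (cv2) and the standard library are available. Lean on these libraries where they do the work, as an engineer would, in place of code of your own. Each camera call takes 0.05 s, during which the arm holds its last target. There are 200 camera calls.

TASK

Clearing up after office drinks: nest the two loose tumblers, one after the other, into the tumbler standing on the round cork coaster, so that all three make one upright stack there. Then lift the sprung lid of the wooden cup box by its front bar until the lid lines up with the black marker peg on the box's side, and finish while still holding it still at that angle, so that I can put the stack in. Do not tip over a tumbler, and leave everything else on the desk where it is, the marker too.

Things in the scene. Friction and masses are not known exactly. Their poses are not given: they have to be found in the camera images.
- base_cup_mid (a point): Tumbler that starts on the coaster: one of three equal steel tumblers, 90 tall: top 35 a straight collar, 62 outer diameter, mouth 56; below a step a body tapering from 52 to a 36 foot; wall 3, 90 to 160 g. Nested, its step rests on the lower rim: each one stands 35 higher, its collar clear for a grasp. Point on its axis, 45 above its foot; z up.
- cup_a_mid (a point): First loose tumbler, standing upright on the desk: same make as base_cup (90 tall, collar 62 diameter over the top 35). The point lies on its axis, 45 above its foot. Which loose one goes in first does not matter.
- cup_b_mid (a point): Second loose tumbler, as cup_a.
- coaster: Round cork coaster, 100 diameter, 5 thick, fixed to the desk; origin at the centre of its underside.
- cup_box: Wooden box without a catch, fixed to the desk, 180 (x, front to back) by 220 (y) by 120 tall; origin at the centre of its underside; its front faces its own -x, towards the robot, turned up to 0.25 rad either way.
- lid (a joint): Angle of the wooden lid: 0 shut (level), growing as the front edge rises, up to 1.3. A spring and the lid's weight (300 g) pull it shut: at the bar it takes about 3 N to start it and 4.5 to 7 N upward at the marked angle. Let go, it falls shut.
- lid_bar (a point): Middle of the lid's round steel bar, 12 diameter, parallel to the hinge, free over 100 between two flat side arms; in the lid's mid plane, 225 in front of the hinge axis, 45 in front of the lid's front edge: a 39 gap behind it, nothing below it down to the desk. Height 125 when shut. Axes turn with the lid: y along the bar, x towards the hinge.
- lid_hinge (a point): Point on the hinge axis, mid-way along it, at the top rear (+x) edge of the box, 125 above the desk. The bar moves on a circle of 225 radius about it. Its axes turn with the lid.
- marker (a joint): Angle at which the marker is set, measured as the lid's angle is: the lid lines up with the marker when lid equals marker. Set somewhere from 0.45 to 0.80 rad; very stiff, not to be moved.
- mark_peg (a point): Black marker peg, 10 diameter, sticking out sideways from a black block on the thin aluminium arc on the box's left (+y) side. Point on the peg's axis, 150 from the hinge axis, 145 to the +y side of the box's middle. The lid's mid-thickness plane passes through it when lined up. Its x axis points to the hinge axis.
- can: Bystander, to be left alone: plain aluminium drink can, 52 diameter, 95 tall; origin at the centre of its underside.
- jar: Bystander, to be left alone: amber glass jar with lid, 58 diameter, 70 tall; origin at the centre of its underside.
- tape: Bystander, to be left alone: cardboard-coloured roll of tape lying flat, 90 outer diameter, 24 thick; origin at the centre of its underside.
- mug: Bystander, to be left alone: white ceramic mug with a handle, 76 diameter, 90 tall; origin at the centre of its underside.
- bottle: Bystander, to be left alone: green bottle, 68 diameter, 210 tall; origin at the centre of its underside.
- notes: Bystander, to be left alone: yellow block of paper notes, 76 x 76, 30 tall; origin at the centre of its underside.
Not all that is in view belongs to the job. Of the things that look like the coaster, the smallest one is meant. What is shaped like the part that bears cup_b_mid but blue or purple is not meant.

How it is judged:
By the outcome, as a careful person would: the job done as asked, in the order asked, and still so for the second after the job is handed in, while the arm keeps its last pose, push and grip.
It also fails if it takes over 64 s, if anything falls off the work surface, if the arm or the gripper's body presses on something with over 40 N, if the wrist force passes 120 N, or if a joint passes its speed limit or range.

## Working session

There is one attempt and no reset: what is moved stays moved. The work goes in short steps, Python scripts to look and compute and a tool call to move; the robot and the scene stay as the last step left them, time stands still between calls to the robot, and variables do not carry over. Pictures are saved under pics/ and viewed, about 8 in all and at most 12, crops included, and the job is handed in when it is done.

Besides the shell and the picture viewer there is one more tool, called after "Request:" as name(argument=value, ...), one argument or row to a line, values as JSON. apply_moves: Moves the arm, as the interface text tells. Its arguments: {"type":"object","properties":{"increments":{"type":"array"},"hand":{"type":"number"},"force":{"type":"number"}},"required":["increments"]}

```bash
mkdir -p pics; cat > h.py <<'E'
import numpy as np, cv2
from station import arm, optics, finder
def ray(cam,px):
    m=optics.camera_model(cam); 
    d=np.array([(px[0]-m['cx'])/m['fx'],-(px[1]-m['cy'])/m['fy'],-1.])
    W=np.array(m['world_to_cam']); R=W[:3,:3]; o=-R.T@W[:3,3]; d=R.T@d
    return o,d/np.linalg.norm(d)
def atz(cam,px,z):
    o,d=ray(cam,px); return o+d*(z-o[2])/d[2]
def proj(cam,p):
    m=optics.camera_model(cam); c=np.array(m['world_to_cam'])@np.r_[p,1]
    return np.array([m['cx']+m['fx']*c[0]/-c[2], m['cy']-m['fy']*c[1]/-c[2]])
def tri(c1,p1,c2,p2):
    o1,d1=ray(c1,p1);o2,d2=ray(c2,p2)
    A=np.array([d1,-d2]).T; s=np.linalg.lstsq(A,o2-o1,rcond=None)[0]
    a=o1+s[0]*d1;b=o2+s[1]*d2
    return (a+b)/2,np.linalg.norm(a-b)
E
python3 - <<'E'
from h import *
np.set_printoptions(precision=3,suppress=True)
for c in ['scene','top']:
    im=optics.grab_frame(c); cv2.imwrite(f'pics/{c}0.png',im[:,:,::-1]); m=optics.camera_model(c)
    print(c,[k for k in m],m['fx'],ray(c,(320,200)))
    for n in ['base_cup_mid','cup_a_mid','coaster','lid_bar','lid_hinge','mark_peg','cup_box','can','jar','mug','bottle','notes','tape']:
        print(n,[(np.round(d['point']).tolist(),round(d['conf'],2)) for d in finder.landmark_of(c,n)])
print(arm.get_state())
E
```

```text
scene ['fx', 'fy', 'cx', 'cy', 'world_to_cam'] 421.8539299419389 (array([1.346, 0.029, 1.048]), array([-0.652, -0.016, -0.758]))
base_cup_mid [([226.0, 229.0], 0.94), ([430.0, 173.0], 0.25)]
cup_a_mid [([234.0, 191.0], 0.61)]
coaster [([230.0, 172.0], 0.8), ([228.0, 238.0], 0.76), ([157.0, 210.0], 0.58)]
lid_bar [([360.0, 181.0], 0.83), ([235.0, 192.0], 0.42), ([212.0, 282.0], 0.18)]
lid_hinge [([390.0, 238.0], 0.62)]
mark_peg [([429.0, 172.0], 0.62)]
cup_box [([374.0, 236.0], 0.7)]
can [([291.0, 204.0], 0.59)]
jar [([198.0, 211.0], 0.66), ([270.0, 231.0], 0.6), ([328.0, 191.0], 0.47)]
mug [([469.0, 217.0], 0.96)]
bottle [([165.0, 247.0], 0.87)]
notes [([212.0, 281.0], 0.84), ([230.0, 241.0], 0.24)]
tape [([329.0, 193.0], 0.94), ([232.0, 192.0], 0.75), ([164.0, 246.0], 0.65)]
top ['fx', 'fy', 'cx', 'cy', 'world_to_cam'] 377.19173643039613 (array([ 0.318, -0.014,  1.18 ]), array([ 0.176, -0.001, -0.984]))
base_cup_mid [([398.0, 171.0], 0.6)]
cup_a_mid [([405.0, 222.0], 0.57), ([457.0, 167.0], 0.46), ([403.0, 170.0], 0.33)]
coaster [([483.0, 213.0], 0.87), ([396.0, 177.0], 0.84), ([414.0, 265.0], 0.77)]
lid_bar [([267.0, 210.0], 0.73), ([169.0, 203.0], 0.59)]
lid_hinge [([248.0, 142.0], 0.86)]
mark_peg [([191.0, 182.0], 0.43)]
cup_box [([259.0, 178.0], 0.62), ([309.0, 236.0], 0.55), ([402.0, 220.0], 0.16)]
can [([344.0, 219.0], 0.56)]
jar []
mug [([170.0, 202.0], 0.61)]
bottle [([454.0, 167.0], 0.72)]
notes [([401.0, 133.0], 0.85)]
tape [([346.0, 218.0], 0.54)]
{'t': 1.4, 'q': array([ 1.497,  0.359,  0.012,  0.   , -1.224, -0.288]), 'qd': array([-0.   , -0.001, -0.001,  0.002,  0.   ,  0.   ]), 'joint_efforts': array([ -0.001, -58.238,  29.329,   7.003,   0.012,  -0.   ]), 'eef_pos': array([0.239, 0.631, 0.238]), 'ee_rot': array([-3.142,  0.   , -1.933]), 'force': array([-0.176, -0.402, -0.008]), 'moment': array([ 0.023, -0.061,  0.016]), 'width': 0.08781723864714908}
```

View pics/top0.png

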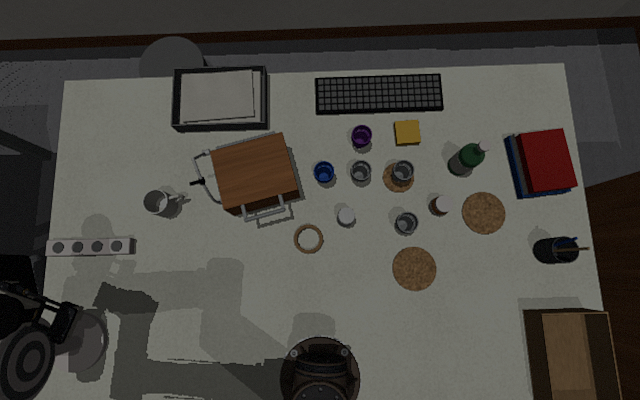

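View pics/scene0.png

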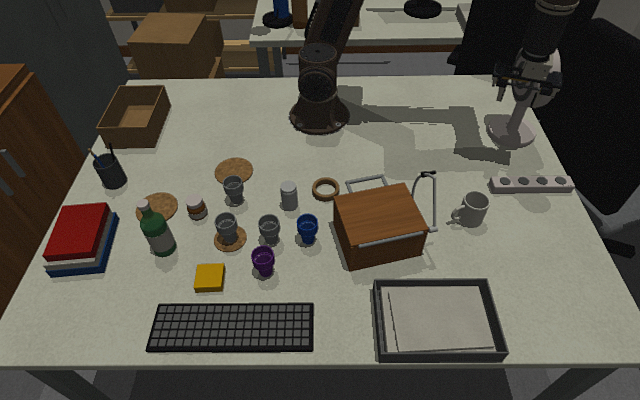

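Steel tumblers in the top view: (361,171), (402,171, on a cork disc) and (405,222). The blue one at (324,172) and the purple one at (361,136) are look-alikes. There are three cork discs: (398,177), which is the smallest and carries a tumbler so it is the one meant, and bare ones at (483,213) and (414,268). One enlarged crop will confirm this.

```bash
python3 - <<'E'
from h import *
a=cv2.imread('pics/top0.png')[110:300,300:520]; b=cv2.imread('pics/scene0.png')[150:290,120:340]
a=cv2.resize(a,None,fx=3,fy=3,interpolation=2)[:600]
cv2.imwrite('pics/ct.png',cv2.convertScaleAbs(a,alpha=1.8)); 
b=cv2.imread('pics/scene0.png')[160:290,180:450]
cv2.imwrite('pics/cs.png',cv2.convertScaleAbs(cv2.resize(b,None,fx=2.9,fy=2.9,interpolation=2),alpha=1.6))
E
```

```text
(no output)
```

View pics/ct.png

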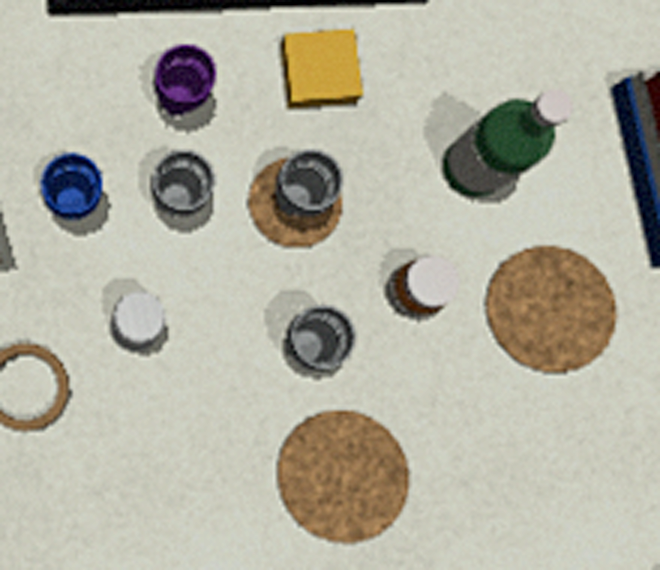

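View pics/cs.png

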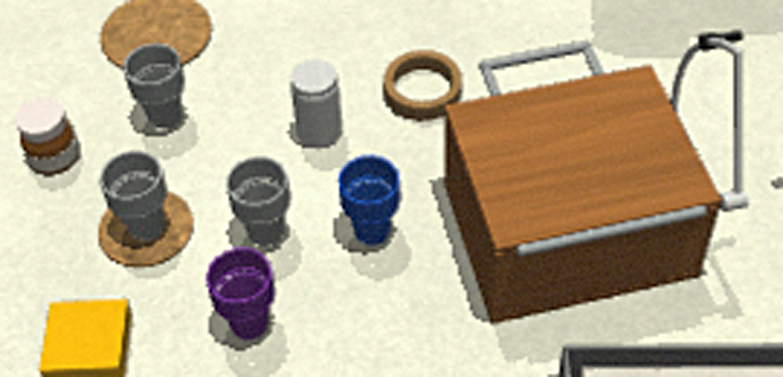

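Confirmed: the smallest cork disc carries the base tumbler, at crop (309,181). The loose steel tumblers are at crop (321,335) = A and (183,181) = B. The black peg is at scene (428,174). Next I triangulate.

```bash
python3 - <<'E'
from h import *
np.set_printoptions(precision=4,suppress=True)
T=dict(A=((321,335),(154,66),.09),B=((183,181),(258,183),.09),base=((309,181),(134,176),.095),can=((138,316),(315,76),.095),jar=((433,282),(43,117),.07))
for k,(t,s,z) in T.items():
    t=np.array(t)/3+(300,110)-.33; s=np.array(s)/2.9+(180,160)-.33
    print(k,atz('top',t,z),atz('scene',s,z),*tri('top',t,'scene',s))
co=np.array((295,202))/3+(300,110)-.33; print('coaster',atz('top',co,.005))
print('bar',tri('top',(267,210),'scene',(360,181)),atz('top',(267,210),.125),atz('scene',(360,181),.125))
print('hinge',atz('top',(248,142),.125),atz('scene',(390,238),.125))
print('peg',tri('top',(193,182),'scene',(428,173)))
m=optics.camera_model('wrist');print(m)
E
```

```text
A [ 0.4423 -0.2637  0.09  ] [ 0.446  -0.2637  0.09  ] [ 0.4427 -0.2646  0.0864] 0.0002927693289665707
B [ 0.5994 -0.1388  0.09  ] [ 0.6063 -0.1381  0.09  ] [ 0.6011 -0.1394  0.0832] 0.00026591774123929266
base [ 0.594  -0.2617  0.095 ] [ 0.5999 -0.2612  0.095 ] [ 0.5955 -0.263   0.0893] 3.891082629170835e-06
can [ 0.4653 -0.0882  0.095 ] [ 0.4679 -0.0885  0.095 ] [ 0.4656 -0.0886  0.0926] 0.0003589945641271183
jar [ 0.4938 -0.3819  0.07  ] [ 0.4997 -0.378   0.07  ] [ 0.4945 -0.3821  0.0643] 0.003229196918225575
coaster [ 0.5945 -0.2659  0.005 ]
bar (array([0.4817, 0.1323, 0.1285]), np.float64(0.006090801860278031)) [0.4822 0.1359 0.125 ] [0.4789 0.1296 0.125 ]
hinge [0.6858 0.1908 0.125 ] [0.6885 0.1969 0.125 ]
peg (array([0.5457, 0.3092, 0.2266]), np.float64(0.01043291461763733))
{'fx': 309.70691628693146, 'fy': 309.70691628693146, 'cx': 320.9080594280735, 'cy': 199.11673920462522, 'T_tool_cam': array([[ 1.    ,  0.0015, -0.0001, -0.0002],
       [ 0.0014, -0.9616, -0.2743, -0.0744],
       [-0.0005,  0.2743, -0.9616, -0.1469],
       [ 0.    ,  0.    ,  0.    ,  1.    ]])}
```

Request:
apply_moves(
  increments=[0.02,-0.02,0.027,0,0,0,0.02,-0.02,0.027,0,0,0,0.02,-0.02,0.027,0,0,0,0.02,-0.02,0.027,0,0,0,0.01,-0.04,0,0,0,0,0.01,-0.04,0,0,0,0,0.01,-0.04,0,0,0,0,0.01,-0.04,0,0,0,0,0.01,-0.04,0,0,0,0,0.01,-0.04,0,0,0,0,0.01,-0.04,0,0,0,0,0.01,-0.04,0,0,0,0,0.008,-0.04,0,0,0,0,0.008,-0.04,0,0,0,0,0.008,-0.04,0,0,0,0,0.008,-0.04,0,0,0,0,0.008,-0.04,0,0,0,0,0.008,-0.04,0,0,0,0,0.008,-0.04,0,0,0,0,0.008,-0.04,0,0,0,0],
)

```text
t: 3.07
eef_pos: [0.4588, -0.101, 0.3514]
ee_rot: [-3.129, 0.008, -1.92]
force: [1.4, 1.6, 0.7]
width: 0.0877
```

Request:
apply_moves(
  increments=[-0.003,-0.028,-0.025,0,0,0,-0.003,-0.028,-0.025,0,0,0,-0.003,-0.028,-0.025,0,0,0,-0.003,-0.028,-0.025,0,0,0,-0.003,-0.028,-0.025,0,0,0,-0.001,-0.023,-0.025,0,0,0,0,0,0,0,0,0,0,0,0,0,0,0],
)

```text
t: 3.73
eef_pos: [0.4406, -0.2797, 0.1976]
ee_rot: [-3.121, 0.01, -1.929]
force: [0.5, 1.3, 0.2]
width: 0.0878
```

```bash
cat >> h.py <<'E'
from scipy.spatial.transform import Rotation as Ro
def wpose(st):
    m=optics.camera_model('wrist'); T=np.eye(4); T[:3,:3]=Ro.from_euler('xyz',st['ee_rot']).as_matrix(); T[:3,3]=st['eef_pos']
    return T@np.array(m['T_tool_cam']),m
def wproj(st,p):
    T,m=wpose(st); c=np.linalg.inv(T)@np.r_[p,1]; v=np.array([c[0],-c[1],-c[2]])
    r=np.hypot(v[0],v[1]); a=np.arctan2(r,v[2])*m['fx']
    return np.array([m['cx']+a*v[0]/r,m['cy']+a*v[1]/r])
def wray(st,px):
    T,m=wpose(st); d=np.array([px[0]-m['cx'],px[1]-m['cy']]); r=np.hypot(*d); a=r/m['fx']
    v=np.array([np.sin(a)*d[0]/r,-np.sin(a)*d[1]/r,-np.cos(a)]); return T[:3,3],T[:3,:3]@v
def watz(st,px,z):
    o,d=wray(st,px); return o+d*(z-o[2])/d[2]
def circ(st,p,r,n=48):
    t=np.linspace(0,2*np.pi,n); return np.array([wproj(st,[p[0]+r*np.cos(a),p[1]+r*np.sin(a),p[2]]) for a in t])
def over(im,pts,col=(0,255,0)):
    cv2.polylines(im,[np.round(pts*8).astype(np.int32)],True,col,1,shift=3)
def wlook(name,circles=()):
    st=arm.get_state(); im=optics.grab_frame('wrist')[:,:,::-1].copy(); 
    cv2.imwrite(f'pics/{name}_raw.png',im); im=cv2.convertScaleAbs(im,alpha=1.6)
    for p,r in circles: over(im,circ(st,p,r))
    cv2.imwrite(f'pics/{name}.png',im); np.save(f'pics/{name}.npy',np.r_[st['eef_pos'],st['ee_rot']]); print(np.round(st['eef_pos'],4),np.round(st['ee_rot'],3),np.round(st['q'],2)); return st
E
python3 - <<'E'
from h import *
st=wlook('w1',[((.443,-.264,.09),.031),((.596,-.262,.095),.031),((.600,-.139,.09),.031),((.5945,-.2659,.005),.05)])
E
```

```text
[ 0.4406 -0.2797  0.1976] [-3.121  0.01  -1.929] [-0.19  0.13 -0.39 -0.01 -1.03  1.41]
```

View pics/w1.png

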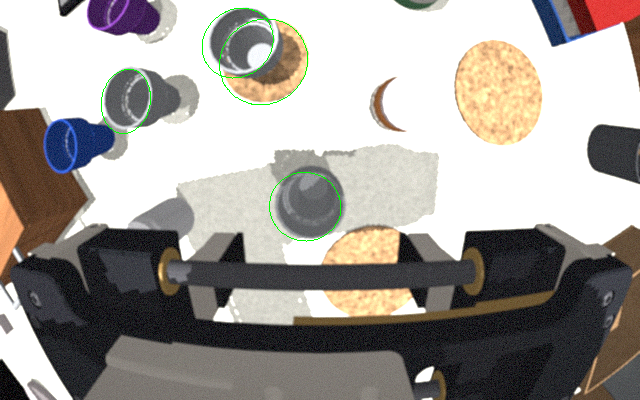

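Request:
apply_moves(
  increments=[0.003,0.013,-0.01,-0.002,0.023,0,0,0,-0.02,0,0,0,0,0,-0.02,0,0,0,0,0,-0.02,0,0,0,0,0,-0.02,0,0,0,0,0,-0.02,0,0,0,0,0,0,0,0,0,0,0,0,0,0,0],
)

```text
t: 4.45
eef_pos: [0.4532, -0.2607, 0.0961]
ee_rot: [-3.122, 0.002, -1.918]
force: [0.9, -0.5, 0.6]
width: 0.0876
```

```bash
cat >> h.py <<'E'
def togo(p,yaw=None,roll=np.pi,pitch=0):
    st=arm.get_state(); R=Ro.from_euler('xyz',st['ee_rot']); 
    G=Ro.from_euler('xyz',[roll,pitch,st['ee_rot'][2] if yaw is None else yaw])
    print('togo',np.round(np.array(p)-st['eef_pos'],4),'rot',np.round((G*R.inv()).as_rotvec(),4),'t',st['t'],'F',np.round(st['force'],1),'w',round(st['width'],4))
    return st
E
python3 - <<'E'
from h import *
togo((.444,-.267,.069),-1.933)
E
```

```text
togo [-0.0092 -0.0063 -0.0271] rot [ 0.0046  0.0192 -0.0146] t 4.45 F [ 0.9 -0.5  0.6] w 0.0876
```

Request:
apply_moves(
  increments=[-0.009,-0.006,-0.007,0.005,0.019,-0.015,0,0,-0.01,0,0,0,0,0,-0.01,0,0,0,0,0,0,0,0,0],
)

```text
t: 4.78
eef_pos: [0.4474, -0.2667, 0.0725]
ee_rot: [-3.134, 0.001, -1.932]
force: [-0.1, 0.5, 1.0]
width: 0.0877
```

```bash
python3 - <<'E'
from h import *
togo((.444,-.267,.069),-1.933)
E
```

```text
togo [-0.0034 -0.0003 -0.0035] rot [ 0.0012  0.0073 -0.001 ] t 4.7833 F [-0.1  0.5  1. ] w 0.0877
```

Request:
apply_moves(
  increments=[-0.003,0,-0.003,0,0.007,0,0,0,0,0,0,0],
)

```text
t: 4.95
eef_pos: [0.4442, -0.2669, 0.0693]
ee_rot: [-3.141, -0.001, -1.932]
force: [0.2, -0.3, 0.2]
width: 0.0873
```

Request:
apply_moves(
  increments=[0,0,0,0,0,0,0,0,0,0,0,0,0,0,0,0,0,0,0,0,0,0,0,0,0,0,0,0,0,0,0,0,0,0,0,0],
  hand=1,
  force=20,
)

```text
t: 5.45
eef_pos: [0.4445, -0.2672, 0.07]
ee_rot: [-3.14, -0.001, -1.932]
force: [-0.7, -0.6, -0.9]
width: 0.0627
```

```bash
python3 - <<'E'
from h import *
togo((.444,-.267,.069),-1.933)
E
```

```text
togo [-0.0005  0.0002 -0.001 ] rot [ 0.0017  0.0005 -0.0006] t 5.45 F [-0.7 -0.6 -0.9] w 0.0627
```

Request:
apply_moves(
  increments=[0,0,0.02,0,0,0,0,0,0.025,0,0,0,0,0,0.025,0,0,0,0,0,0.025,0,0,0,0,0,0.025,0,0,0,0,0,0.02,0,0,0,0.02,0,0,0,0,0,0.025,0,0,0,0,0,0.025,0,0,0,0,0,0.025,0,0,0,0,0,0.025,0,0,0,0,0,0.02,0,0,0,0,0,0,0,0,0,0,0,0,0,0,0,0,0],
)

```text
t: 6.62
eef_pos: [0.5851, -0.2648, 0.2154]
ee_rot: [3.138, 0.001, -1.935]
force: [0.4, 0.2, -0.6]
width: 0.0627
```

```bash
python3 - <<'E'
from h import *
st=togo((.596,-.262,.200),-1.933)
p=st['eef_pos']
wlook('w2',[((.596,-.262,.095),.031),((.596,-.262,.005),.05),((p[0],p[1],p[2]+.020),.031)])
i=cv2.imread('pics/w2.png');cv2.imwrite('pics/w2.png',i)
E
```

```text
togo [ 0.0109  0.0028 -0.0154] rot [-0.0022 -0.0033  0.0019] t 6.6167 F [ 0.4  0.2 -0.6] w 0.0627
[ 0.5851 -0.2648  0.2154] [ 3.138e+00  1.000e-03 -1.935e+00] [-0.12  0.32 -0.09 -0.   -1.16  1.33]
```

View pics/w2.png

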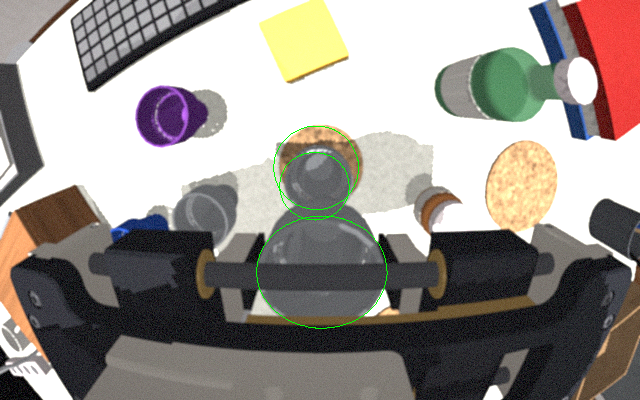

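```bash
python3 - <<'E'
from h import *
a=np.load('pics/w2.npy'); st=dict(eef_pos=a[:3],ee_rot=a[3:])
im=cv2.imread('pics/w2_raw.png'); x0,y0,s=250,110,5
c=cv2.convertScaleAbs(cv2.resize(im[y0:y0+115,x0:x0+150],None,fx=s,fy=s,interpolation=2),alpha=2.2)
for p,r in [((.598,-.2665,.095),.031),((.598,-.2665,.005),.05),((*a[:2],a[2]+.02),.031),((*a[:2],a[2]+.02-.035),.031)]: over(c,(circ(st,p,r)-(x0,y0)+.5)*s)
cv2.imwrite('pics/w2c.png',c)
E
```

```text
(no output)
```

View pics/w2c.png

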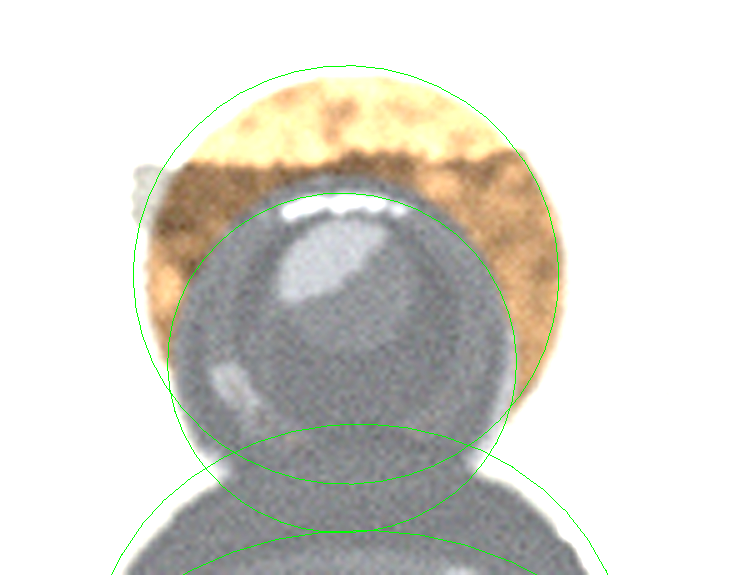

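The coaster is the smallest disc and carries the base tumbler, whose rim centre is at about crop (344,345). I'll lower partway, so the foot is about 20 mm inside the mouth (±7 mm free), and compare again there.

Request:
apply_moves(
  increments=[0.015,-0.002,0,-0.002,-0.003,0,0,0,-0.015,0,0,0,0,0,0,0,0,0],
)

```text
t: 6.92
eef_pos: [0.5978, -0.2666, 0.1999]
ee_rot: [3.14, 0.001, -1.936]
force: [-1.2, 0.8, -3.2]
width: 0.0626
```

```bash
python3 - <<'E'
from h import *
togo((.600,-.267,.145),-1.933)
E
```

```text
togo [ 0.0022 -0.0004 -0.0549] rot [-0.0011 -0.0012  0.0026] t 6.9167 F [-1.2  0.8 -3.2] w 0.0626
```

Request:
apply_moves(
  increments=[0.002,0,-0.015,0,0,0,0,0,-0.015,0,0,0,0,0,-0.015,0,0,0,0,0,-0.01,0,0,0,0,0,0,0,0,0],
)

```text
t: 7.33
eef_pos: [0.5967, -0.2672, 0.1469]
ee_rot: [-3.141, 0.001, -1.936]
force: [-0.4, -0.2, -1.4]
width: 0.0625
```

```bash
python3 - <<'E'
from h import *
st=togo((.600,-.267,.145),-1.933); wlook('w3'); p=st['eef_pos']
im=cv2.imread('pics/w3_raw.png'); x0,y0,s=220,130,4
c=cv2.convertScaleAbs(cv2.resize(im[y0:y0+130,x0:x0+200],None,fx=s,fy=s,interpolation=2),alpha=2.2)
for q in [(p[0],p[1],.095),(p[0],p[1],p[2]-.015)]: over(c,(circ(st,q,.031)-(x0,y0)+.5)*s)
cv2.imwrite('pics/w3c.png',c)
E
```

```text
togo [ 0.0033  0.0002 -0.0019] rot [-0.0002  0.001   0.0034] t 7.3333 F [-0.4 -0.2 -1.4] w 0.0625
[ 0.5967 -0.2672  0.1469] [-3.141e+00  1.000e-03 -1.936e+00] [-0.12  0.39 -0.16 -0.   -1.02  1.33]
```

View pics/w3c.png

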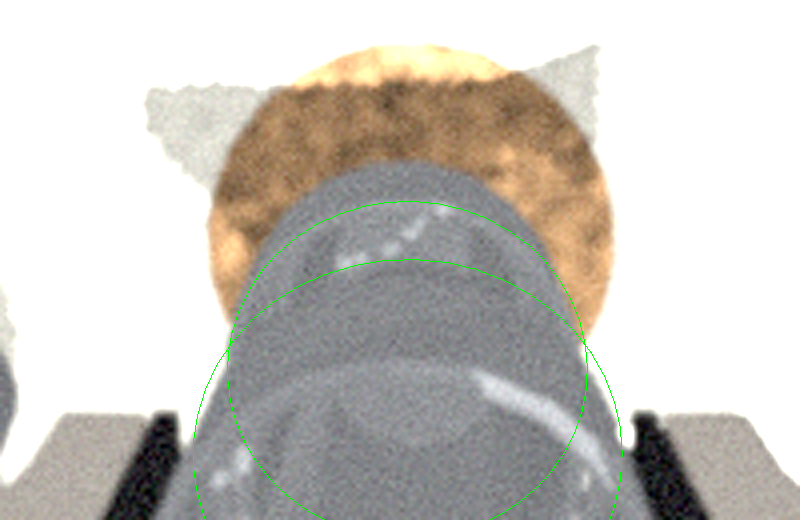

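The camera stands on the image's upper side, so the silhouette edge at y=160 is the base's collar bottom. Its rim is at about y=203, right on the overlay, so the axes agree within about 1 mm. I continue down.

Request:
apply_moves(
  increments=[0.001,0,-0.01,0,0,0,0.001,0,-0.01,0,0,0,0.001,0,-0.008,0,0,0,0,0,0,0,0,0],
)

```text
t: 7.72
eef_pos: [0.6017, -0.268, 0.1214]
ee_rot: [-3.134, 0.001, -1.936]
force: [-0.7, 0.1, -2.4]
width: 0.0626
```

Request:
apply_moves(
  increments=[-0.004,0.001,0,0,0.006,0,0,0,0,0,0,0,0,0,0,0,0,0],
)

```text
t: 7.97
eef_pos: [0.5972, -0.267, 0.1209]
ee_rot: [3.142, -0.002, -1.936]
force: [-0.3, -0.4, -1.7]
width: 0.0624
```

Request:
apply_moves(
  increments=[0,0,-0.005,0,0,0,0,0,-0.004,0,0,0,0,0,0,0,0,0],
)

```text
t: 8.22
eef_pos: [0.5978, -0.2669, 0.112]
ee_rot: [-3.14, -0.001, -1.936]
force: [0.3, -0.6, -1.7]
width: 0.0625
```

Request:
apply_moves(
  increments=[-0.001,0,-0.003,0,0,0,0,0,0,0,0,0],
)

```text
t: 8.38
eef_pos: [0.5985, -0.2669, 0.11]
ee_rot: [-3.136, -0.001, -1.935]
force: [0.0, 0.3, -1.1]
width: 0.0625
```

Request:
apply_moves(
  increments=[0,0,-0.002,0,0,0,0,0,0,0,0,0],
)

```text
t: 8.55
eef_pos: [0.5995, -0.267, 0.1097]
ee_rot: [-3.133, -0.001, -1.934]
force: [-0.9, 0.0, -0.4]
width: 0.0623
```

Request:
apply_moves(
  increments=[-0.002,0,-0.002,0,0.008,0,0,0,0,0,0,0],
)

```text
t: 8.72
eef_pos: [0.5996, -0.2671, 0.1098]
ee_rot: [-3.136, -0.003, -1.933]
force: [-0.1, 0.3, -1.3]
width: 0.0621
```

Request:
apply_moves(
  increments=[0,0,-0.002,0,0,0,0,0,0,0,0,0],
)

```text
t: 8.88
eef_pos: [0.6001, -0.2672, 0.1093]
ee_rot: [-3.135, -0.003, -1.933]
force: [-1.5, 0.8, -0.4]
width: 0.0627
```

Request:
apply_moves(
  increments=[0,0,-0.005,0,0,0,0,0,0,0,0,0],
)

```text
t: 9.05
eef_pos: [0.6022, -0.2686, 0.1082]
ee_rot: [-3.129, -0.004, -1.931]
force: [-0.8, 0.4, -2.2]
width: 0.0621
```

Request:
apply_moves(
  increments=[0,0,0,0,0,0,0,0,0,0,0,0,0,0,0,0,0,0,0,0,0,0,0,0,0,0,0,0,0,0],
  hand=0,
)

```text
t: 9.47
eef_pos: [0.6008, -0.2688, 0.1061]
ee_rot: [-3.132, -0.005, -1.932]
force: [0.6, -0.0, -0.7]
width: 0.0865
```

```bash
python3 - <<'E'
from h import *
st=togo((.598,-.267,.109),-1.933); wlook('w4'); p=st['eef_pos']
for c in ['scene','top']: 
    im=optics.grab_frame(c); cv2.imwrite(f'pics/{c}4.png',im[:,:,::-1])
im=cv2.imread('pics/w4_raw.png'); x0,y0,s=220,110,3
c=cv2.convertScaleAbs(cv2.resize(im[y0:y0+190,x0:x0+200],None,fx=s,fy=s,interpolation=2),alpha=2.0)
for q in [(.598,-.267,.06),(.598,-.267,.095),(.598,-.267,.13)]: over(c,(circ(st,q,.031)-(x0,y0)+.5)*s)
a=cv2.imread('pics/scene4.png')[180:250,200:250]; a=cv2.convertScaleAbs(cv2.resize(a,(200,280),interpolation=2),alpha=1.6)
o=np.zeros((570,800,3),np.uint8); o[:,:600]=c; o[:280,600:]=a
cv2.imwrite('pics/w4c.png',o)
E
```

```text
togo [-0.0028  0.0018  0.0029] rot [ 0.0081  0.0077 -0.0011] t 9.4667 F [ 0.6 -0.  -0.7] w 0.0865
[ 0.6008 -0.2688  0.1061] [-3.132 -0.005 -1.932] [-0.12  0.43 -0.2   0.01 -0.93  1.33]
```

View pics/w4c.png

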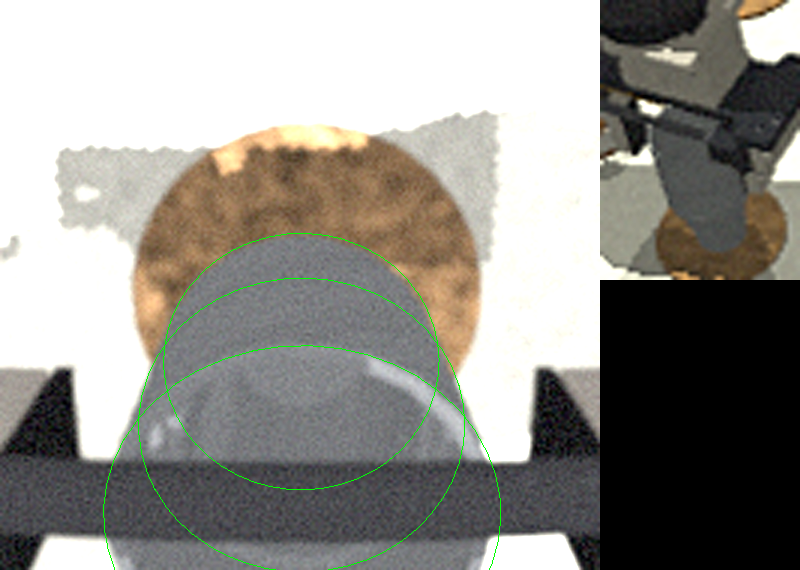

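Seated: the three overlaid collar circles (z .06/.095/.13) fit the stack at (.598,-.267) within about 1 mm. Next tumbler B.

Request:
apply_moves(
  increments=[-0.001,0,0.02,0.004,0.008,0,0,0,0.02,0,0,0,0,0,0.02,0,0,0,0,0,0.02,0,0,0,0,0,0.02,0,0,0,0,0.025,0,0,0,0,0,0.025,0,0,0,0,0,0.025,0,0,0,0,0,0.025,0,0,0,0,0,0.025,0,0,0,0,0,0,0,0,0,0,0,0,0,0,0,0],
)

```text
t: 10.62
eef_pos: [0.598, -0.1395, 0.2102]
ee_rot: [3.141, -0.004, -1.935]
force: [-1.5, -0.3, -0.0]
width: 0.0875
```

```bash
python3 - <<'E'
from h import *
st=togo((.603,-.142,.070),-1.933); wlook('w5'); p=st['eef_pos']
im=cv2.imread('pics/w5_raw.png'); x0,y0,s=200,100,3
c=cv2.convertScaleAbs(cv2.resize(im[y0:y0+190,x0:x0+240],None,fx=s,fy=s,interpolation=2),alpha=2.0)
for q in [(.603,-.142,.055),(.603,-.142,.09)]: over(c,(circ(st,q,.031)-(x0,y0)+.5)*s)
cv2.imwrite('pics/w5c.png',c)
E
```

```text
togo [ 0.005  -0.0025 -0.1402] rot [ 0.0031 -0.0019  0.0019] t 10.6167 F [-1.5 -0.3 -0. ] w 0.0875
[ 0.598  -0.1395  0.2102] [ 3.141 -0.004 -1.935] [ 0.09  0.28 -0.17  0.   -1.13  1.12]
```

View pics/w5c.png

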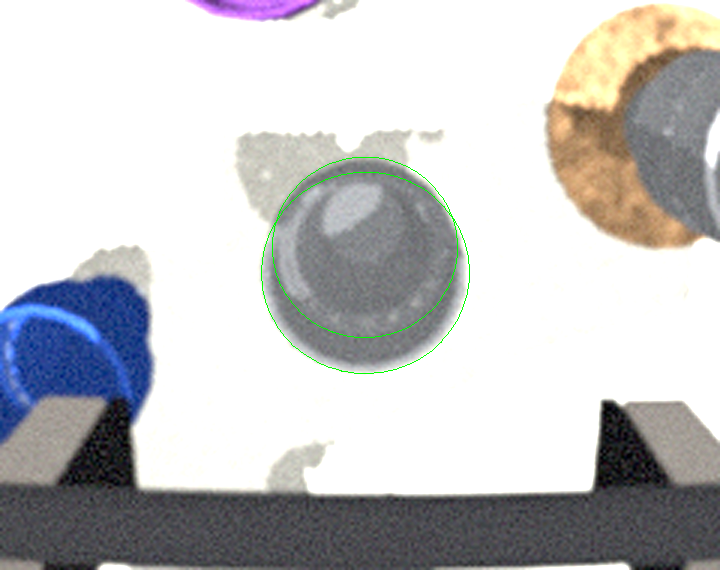

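Request:
apply_moves(
  increments=[0.005,-0.0025,-0.02,0.003,-0.002,0,0,0,-0.02,0,0,0,0,0,-0.02,0,0,0,0,0,-0.02,0,0,0,0,0,-0.018,0,0,0,0,0,0,0,0,0,0,0,0,0,0,0],
)

```text
t: 11.25
eef_pos: [0.6041, -0.1479, 0.1101]
ee_rot: [-3.137, 0.001, -1.94]
force: [-0.2, 0.2, 0.5]
width: 0.0879
```

Request:
apply_moves(
  increments=[-0.001,0.006,-0.013,0,0.004,0.006,0,0,-0.013,0,0,0,0,0,-0.013,0,0,0,0,0,0,0,0,0,0,0,0,0,0,0],
)

```text
t: 11.67
eef_pos: [0.6058, -0.1424, 0.0727]
ee_rot: [-3.136, 0.001, -1.934]
force: [-0.0, -0.4, 0.7]
width: 0.0876
```

Request:
apply_moves(
  increments=[-0.003,0.0005,-0.003,0,0.005,0,0,0,0,0,0,0],
)

```text
t: 11.83
eef_pos: [0.6034, -0.1416, 0.0709]
ee_rot: [-3.139, -0.0, -1.933]
force: [-0.4, 0.1, -0.6]
width: 0.0876
```

Request:
apply_moves(
  increments=[0,0,0,0,0,0,0,0,0,0,0,0,0,0,0,0,0,0,0,0,0,0,0,0,0,0,0,0,0,0,0,0,0,0,0,0],
  hand=1,
)

```text
t: 12.33
eef_pos: [0.6046, -0.1414, 0.0735]
ee_rot: [-3.135, 0.001, -1.933]
force: [-0.5, 0.2, -1.3]
width: 0.0618
```

Request:
apply_moves(
  increments=[0,0,0.02,0,0,0,0,0,0.025,0,0,0,0,0,0.025,0,0,0,0,0,0.025,0,0,0,0,0,0.025,0,0,0,0,0,0.025,0,0,0,0,0,0.015,0,0,0,-0.001,-0.025,0,0,0,0,-0.001,-0.025,0,0,0,0,-0.001,-0.025,0,0,0,0,-0.001,-0.025,0,0,0,0,0,-0.02,0,0,0,0,0,0,0,0,0,0,0,0,0,0,0,0],
)

```text
t: 13.5
eef_pos: [0.595, -0.2659, 0.2391]
ee_rot: [3.141, -0.001, -1.932]
force: [-0.9, -0.6, -1.1]
width: 0.0619
```

```bash
python3 - <<'E'
from h import *
togo((.5985,-.267,.180),-1.933)
E
```

```text
togo [ 0.0035 -0.0011 -0.0591] rot [ 0.0005 -0.0005 -0.0006] t 13.5 F [-0.9 -0.6 -1.1] w 0.0619
```

Request:
apply_moves(
  increments=[0.003,-0.001,-0.005,0,0,0,0,0,-0.01,0,0,0,0,0,-0.012,0,0,0,0,0,-0.012,0,0,0,0,0,-0.012,0,0,0,0,0,0,0,0,0],
)

```text
t: 14.0
eef_pos: [0.5978, -0.263, 0.1823]
ee_rot: [3.139, 0.0, -1.93]
force: [0.4, 0.4, -1.8]
width: 0.0618
```

Request:
apply_moves(
  increments=[0.001,-0.004,-0.006,0,0,0,0,0,-0.01,0,0,0,0,0,0,0,0,0],
)

```text
t: 14.25
eef_pos: [0.5991, -0.2654, 0.1642]
ee_rot: [3.138, 0.0, -1.928]
force: [-0.0, 0.1, -1.8]
width: 0.0621
```

Request:
apply_moves(
  increments=[0,-0.002,-0.006,0,-0.003,-0.005,0,0,0,0,0,0],
)

```text
t: 14.42
eef_pos: [0.5993, -0.2674, 0.1575]
ee_rot: [3.141, 0.001, -1.933]
force: [-0.9, 0.3, -1.7]
width: 0.0619
```

Request:
apply_moves(
  increments=[0,0,-0.006,0,0,0,0,0,0,0,0,0],
)

```text
t: 14.58
eef_pos: [0.5996, -0.2676, 0.1514]
ee_rot: [-3.141, 0.002, -1.933]
force: [-0.8, -0.2, -2.2]
width: 0.0623
```

Request:
apply_moves(
  increments=[-0.001,0,-0.004,0,0,0,0,0,0,0,0,0],
)

```text
t: 14.75
eef_pos: [0.5999, -0.2681, 0.1486]
ee_rot: [-3.137, 0.002, -1.933]
force: [0.0, 0.0, -2.0]
width: 0.0621
```

Request:
apply_moves(
  increments=[0,0,-0.003,0,0,0,0,0,0,0,0,0],
)

```text
t: 14.92
eef_pos: [0.6017, -0.2689, 0.1487]
ee_rot: [-3.132, 0.001, -1.931]
force: [-0.7, 0.1, -2.3]
width: 0.0618
```

Request:
apply_moves(
  increments=[-0.002,0.001,0,0,0.006,0,0,0,0,0,0,0],
)

```text
t: 15.08
eef_pos: [0.5995, -0.2678, 0.149]
ee_rot: [-3.137, -0.001, -1.932]
force: [0.0, 0.5, -0.6]
width: 0.0619
```

Request:
apply_moves(
  increments=[0,0,0,0,0,0,0,0,0,0,0,0,0,0,0,0,0,0,0,0,0,0,0,0,0,0,0,0,0,0],
  hand=0,
)

```text
t: 15.5
eef_pos: [0.599, -0.2678, 0.1482]
ee_rot: [-3.139, -0.001, -1.932]
force: [0.6, 0.3, 0.5]
width: 0.0863
```

```bash
python3 - <<'E'
from h import *
st=togo((.598,-.267,.149),-1.933); wlook('w6'); p=st['eef_pos']
im=cv2.imread('pics/w6_raw.png'); x0,y0,s=220,130,3
c=cv2.convertScaleAbs(cv2.resize(im[y0:y0+190,x0:x0+200],None,fx=s,fy=s,interpolation=2),alpha=2.0)
for z in (.06,.095,.13,.165): over(c,(circ(st,(.598,-.267,z),.031)-(x0,y0)+.5)*s)
cv2.imwrite('pics/w6c.png',c)
E
```

```text
togo [-0.001   0.0008  0.0008] rot [ 0.002   0.0023 -0.0013] t 15.5 F [0.6 0.3 0.5] w 0.0863
[ 0.599  -0.2678  0.1482] [-3.139e+00 -1.000e-03 -1.932e+00] [-0.12  0.39 -0.15  0.   -1.02  1.33]
```

View pics/w6c.png

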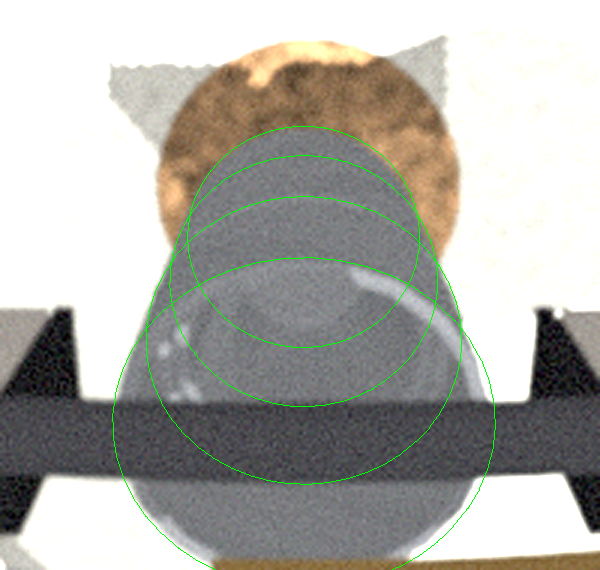

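Stack of three seated and upright: the circles at z .06/.095/.13/.165 all fit. Now to the box.

Request:
apply_moves(
  increments=[0,0,0.025,0,0,0,0,0,0.035,0,0,0,0,0,0.035,0,0,0,0,0,0.035,0,0,0,0,0,0.02,0,0,0,-0.01,0.033,0,0,0,-0.08,-0.01,0.033,0,0,0,-0.08,-0.01,0.033,0,0,0,-0.08,-0.01,0.033,0,0,0,-0.08,-0.01,0.033,0,0,0,-0.08,-0.01,0.033,0,0,0,-0.08,-0.01,0.033,0,0,0,-0.08,-0.01,0.033,0,0,0,-0.08,-0.01,0.033,0,0,0,-0.08,-0.01,0.033,0,0,0,-0.08,-0.01,0.033,0,0,0,-0.08,-0.01,0.033,0,0,0,-0.08,0,0,0,0,0,0,0,0,0,0,0,0],
)

```text
t: 17.13
eef_pos: [0.4675, 0.1432, 0.305]
ee_rot: [3.138, 0.005, -2.946]
force: [-0.1, -0.2, 0.3]
width: 0.0876
```

```bash
python3 - <<'E'
from h import *
st=togo((.48,.132,.27),-2.92); wlook('w7')
for n in ['lid_bar','lid_hinge','mark_peg','lid','cup_box']:
    try: r=finder.landmark_of('wrist',n)
    except Exception as e: print(n,e); continue
    z=dict(lid_bar=.125,lid_hinge=.125,mark_peg=.2266,cup_box=0).get(n,.125)
    print(n,[(np.round(d['point'],1).tolist(),round(d['conf'],2),np.round(watz(st,d['point'],z),4).tolist()) for d in r])
for c in ['scene','top']:
    im=optics.grab_frame(c); cv2.imwrite(f'pics/{c}7.png',im[:,:,::-1])
    for n in ['lid_bar','lid_hinge','mark_peg']:
        print(c,n,[(np.round(d['point'],1).tolist(),round(d['conf'],2)) for d in finder.landmark_of(c,n)][:2])
# mosaic
a=cv2.convertScaleAbs(cv2.imread('pics/w7_raw.png'),alpha=1.8)
t=cv2.imread('pics/top0.png')[120:235,180:310]; t=cv2.convertScaleAbs(cv2.resize(t,None,fx=3,fy=3,interpolation=2),alpha=1.8)  # 390x345
s=cv2.imread('pics/scene0.png')[160:275,320:450]; s=cv2.convertScaleAbs(cv2.resize(s,None,fx=3,fy=3,interpolation=2),alpha=1.8)
cv2.imwrite('pics/m_w.png',a); cv2.imwrite('pics/m_ts.png',np.hstack([t,s]))
E
```

```text
togo [ 0.0125 -0.0112 -0.035 ] rot [-0.0045  0.0045  0.0255] t 17.1333 F [-0.1 -0.2  0.3] w 0.0876
[0.4675 0.1432 0.305 ] [ 3.138  0.005 -2.946] [ 0.7   0.   -0.28 -0.   -1.28 -0.5 ]
lid_bar [([320.8, 180.8], 0.7, [0.4692, 0.1426, 0.125])]
lid_hinge [([135.8, 191.0], 0.71, [0.693, 0.1974, 0.125])]
mark_peg []
lid it knows: base_cup_mid, bottle, can, coaster, cup_a_mid, cup_b_mid, cup_box, jar, lid_bar, lid_hinge, mark_peg, mug, notes, tape
cup_box [([231.2, 168.3], 0.95, [0.6023, 0.177, 0.0])]
scene lid_bar [([364.6, 181.5], 0.96), ([228.9, 227.2], 0.46)]
scene lid_hinge [([388.9, 235.6], 0.9)]
scene mark_peg []
top lid_bar [([266.2, 213.5], 0.66), ([397.3, 175.7], 0.37)]
top lid_hinge [([245.7, 142.0], 0.97)]
top mark_peg []
```

```bash
cat >> h.py <<'E'
H=np.array([.693,.1974,.125]); PSI=.24
def boxpt(xb,yb,th,H=H,psi=PSI):  # xb dist in front of hinge, yb left, at angle th
    ex=np.array([np.cos(psi),np.sin(psi),0]); ey=np.array([-np.sin(psi),np.cos(psi),0])
    return H-ex*xb*np.cos(th)+ey*yb+np.array([0,0,xb*np.sin(th)])
E
python3 - <<'E'
from h import *
for c in ['scene','top']:
    im=cv2.imread(f'pics/{c}0.png').astype(int).sum(2)
    print(c,'bar',proj(c,boxpt(.225,0,0)),'hinge',proj(c,H))
    for th in np.arange(.4,.86,.05): print(round(th,2),proj(c,boxpt(.15,.145,th)).round(1), end=' ')
    print()
    x0,y0=(418,164) if c=='scene' else (182,172)
    print(x0,y0);print((im[y0:y0+22,x0:x0+26]//8))
E
```

```text
scene bar [364.68335471 179.87709899] hinge [390.38813339 239.39536005]
0.4 [424.6 177.9] 0.45 [425.4 176.9] 0.5 [426.3 176.1] 0.55 [427.2 175.5] 0.6 [428.2 174.9] 0.65 [429.3 174.5] 0.7 [430.3 174.2] 0.75 [431.5 174. ] 0.8 [432.6 174. ] 0.85 [433.8 174.1] 
418 164
[[47 46 46 46 47 47 47 46 46 46 46 46 47 46 45 46 46 46 46 45 45 46 47 47
  46 46]
 [47 47 46 46 47 47 46 47 47 46 46 46 47 46 46 46 46 45 46 46 46 46 46 45
  46 47]
 [46 46 47 46 45 46 47 47 47 46 46 46 47 47 46 46 47 46 45 46 46 46 46 46
  46 46]
 [47 47 47 47 46 47 46 48 47 47 47 47 47 47 47 47 47 47 47 46 46 46 46 46
  46 46]
 [47 47 47 46 46 47 47 46 46 46 47 46 46 46 46 47 47 47 46 47 46 46 45 46
  46 45]
 [47 46 46 46 48 48 48 48 47 47 48 47 46 48 48 49 49 48 47 47 46 47 46 45
  45 45]
 [48 48 48 49 50 50 51 52 51 51 50 49 50 48 38 32 31 36 49 47 46 46 47 45
  45 45]
 [48 48 47 39 33 31 24 21 24 32 32 31 25 21 15 13  9 20 41 47 45 45 44 44
  44 45]
 [48 46 36 13 10 10  5  8  8  6  8  9  5  5  3  3  0 11 37 55 53 53 53 53
  54 53]
 [58 57 46  0  2 10 25 39 41 41 33 33  8  0  2  2  0 14 44 56 55 54 55 55
  54 53]
 [59
[... 2383 characters left out ...]
43 42 42 35 31 28 25 22 23
  38 41]
 [40 41 40 40 40 41 42 43 38 43 44 42 43 41 42 41 41 41 42 44 40 33 30 22
  34 42]
 [39 40 39 40 40 41 41 41 41 42 42 41 40 40 40 41 41 41 41 41 43 34 30 26
  22 34]
 [39 39 39 40 40 41 41 40 39 40 41 40 40 40 40 41 41 40 40 41 43 37 31 27
  19 22]
 [39 41 40 39 40 40 41 40 39 41 40 40 40 41 41 40 40 39 40 42 43 44 38 28
  23 23]
 [41 41 41 40 40 40 41 41 40 41 41 40 40 41 40 40 40 40 40 41 43 43 39 31
  25 20]
 [39 38 38 38 40 40 41 41 41 41 42 40 40 41 41 41 41 41 41 41 41 41 43 39
  30 23]
 [34 34 33 33 39 39 41 41 41 40 41 41 41 41 41 41 42 41 41 40 39 41 42 43
  33 25]
 [35 36 36 35 35 33 39 41 41 39 39 41 40 40 40 40 41 41 40 39 39 41 41 42
  37 30]]
```

Request:
apply_moves(
  increments=[-0.011,0.034,0,-0.004,0.004,0.025,-0.011,0.034,0,0,0,0,-0.011,0.034,0,0,0,0,-0.011,0.034,0,0,0,0,-0.011,0.034,0,0,0,0,-0.011,0.034,0,0,0,0,-0.011,0.03,0,0,0,0,0,0,-0.01,0,0,0,0,0,-0.01,0,0,0,0,0,0,0,0,0,0,0,0,0,0,0],
)

```text
t: 18.7
eef_pos: [0.3866, 0.3839, 0.2836]
ee_rot: [-3.141, 0.001, -2.928]
force: [-0.1, -0.1, -0.2]
width: 0.0874
```

```bash
cat > pk.py <<'E'
from h import *
import sys
n=sys.argv[1]
st=togo((.39,.38,.17),-2.92); wlook(n)
for k in ['mark_peg','lid_hinge','lid_bar','cup_box','mug']:
    print(k,[(np.round(d['point'],1).tolist(),round(d['conf'],2)) for d in finder.landmark_of('wrist',k)][:2])
print('hinge',wproj(st,H),'bar',wproj(st,boxpt(.225,0,0)))
for th in np.arange(.5,.81,.1): print(round(th,2),wproj(st,boxpt(.15,.145,th)).round(1),end=' ')
im=cv2.imread(f'pics/{n}_raw.png').sum(2); x,y=wproj(st,boxpt(.15,.145,.7)).round().astype(int)
x0,y0=max(x-22,0),max(y-20,0); print(x0,y0)
for r in range(y0,min(y0+40,400)): print(r,''.join('#' if v<45 else '+' if v<110 else '.' for v in im[r,x0:x0+60]))
E
python3 pk.py w8
```

```text
togo [ 0.0034 -0.0039 -0.1136] rot [0.0003 0.0013 0.0076] t 18.7 F [-0.1 -0.1 -0.2] w 0.0874
[0.3866 0.3839 0.2836] [-3.141e+00  1.000e-03 -2.928e+00] [ 1.14  0.12 -0.2   0.   -1.25 -0.93]
mark_peg [([131.1, 84.9], 0.93)]
lid_hinge []
lid_bar []
cup_box [([207.8, 0.9], 0.83)]
mug [([217.2, 207.7], 0.91)]
hinge [104.5544706   -9.33653586] bar [287.29962131 -49.97596854]
0.5 [167.1  82. ] 0.6 [151.2  82.4] 0.7 [133.8  83.4] 0.8 [115.3  85. ] 112 63
63 ............+++++++#+###++###++++...........................
64 ...........+##+###+####+++####++.+....+++..++.+.++++++.++.++
65 ...........+++#+++++#+##+####++++++..+++.++..++++++++.++++++
66 ...........+###+#++++++#+###++.++++.+++++.+++++.+++.+.+.++++
67 ...........+#+#++++.++#++#++......+.+..+++.++.++..++.+.+++++
68 ............++++#+++++++##++..+.+.++.+..+++++.+.++.++++..++.
69 ...............+++++++++++#++..++++.++.++...+.+..++.+.+.+...
70 ..............++#+++++++#+++..+.+....+.+++++....+..++.++.++.
71 ..............+++++++++++##+....+++.+.+.+++++++.++.++.++.++.
72 .........+....++++++++#++#+......+++++++......+++.+..+..+.++
73 ......
[... 1213 characters left out ...]
..............+++++###+..................................
93 .................+++.+++##..................................
94 .................++++++#+#..................................
95 .................+++++++##+.................................
96 .................++++++##++.................................
97 .................++++++++...................................
98 ............................................................
99 ............................................................
100 ............................................................
101 ............................................................
102 ............................................................
```

Request:
apply_moves(
  increments=[0.003,-0.004,-0.02,0,0,0,0,0,-0.02,0,0,0,0,0,-0.02,0,0,0,0,0,-0.02,0,0,0,0,0,-0.02,0,0,0,0,0,0,0,0,0,0,0,0,0,0,0],
)

```text
t: 19.58
eef_pos: [0.393, 0.3789, 0.1863]
ee_rot: [3.133, 0.01, -2.932]
force: [0.1, -0.5, 0.8]
width: 0.0875
```

```bash
python3 pk.py w9 | cut -c1-400
```

```text
togo [-0.003   0.0011 -0.0163] rot [-0.01    0.0076  0.0123] t 19.5833 F [ 0.1 -0.5  0.8] w 0.0875
[0.393  0.3789 0.1863] [ 3.133  0.01  -2.932] [ 1.13  0.18 -0.36  0.   -1.02 -0.92]
mark_peg [([37.6, 90.0], 0.77)]
lid_hinge []
lid_bar []
cup_box []
mug [([199.1, 233.9], 0.96)]
hinge [ 52.67664328 -28.91484059] bar [ 280.3325742  -101.57416386]
0.5 [94.2 83. ] 0.6 [68.7 85.6] 0.7 [42.1 89.4] 0.8 [15.8 94.5] 20 69
69 ...........+++++++##+##+##+.................................
70 ...........+++++++#++++###+.................................
71 ...........+++++++++###+##+.................................
72 ...........+++++++++#+#+##+..................+.............+
73 ...........++++++++#######+..............+.++++++.++.+.++++.
74 ...........++.+++++##++###+..............++.++..............
75 ...........++++++++##+####................++................
76 ...........+++.++++#++#+##+................+................
77 ...........++++++++##+####.............+....................
78 ...........+++++++++######..................................
79 ...........+++++++#+###+##..............
[... 1185 characters left out ...]
...+++++#++##+#+##.................................
99 ............+++++++#++##+#++................................
100 ............#+++++++####+##+................................
101 ............+++++++##+######+........+......................
102 ............++++++++#+####+++...............................
103 ............+++.++++######+#+...............................
104 ............+++.+++#++#+###++++.............................
105 ............+++++#+++#++####+...+...........................
106 ............++++++++++##+###+....+..........................
107 ............+#+++++++###+###++..............................
108 ............+++++++++##+####+...............................
```

```bash
python3 - <<'E'
from h import *
S=[]
for n,px in [('w8',(133,84.3)),('w9',(38.5,89.3))]:
    a=np.load(f'pics/{n}.npy'); S.append(wray(dict(eef_pos=a[:3],ee_rot=a[3:]),px))
(o1,d1),(o2,d2)=S
s=np.linalg.lstsq(np.array([d1,-d2]).T,o2-o1,rcond=None)[0]
p=(o1+s[0]*d1+o2+s[1]*d2)/2; print(p,np.linalg.norm(o1+s[0]*d1-o2-s[1]*d2), 'th from z',np.arcsin((p[2]-.125)/.15))
ex=np.array([np.cos(PSI),np.sin(PSI),0]);r=H-p; print('front of hinge',r@ex,'th',np.arctan2(p[2]-.125,r@ex),'rad',np.hypot(p[2]-.125,r@ex),'side',np.dot(p-H,[-np.sin(PSI),np.cos(PSI),0]))
togo((.4692,.1426,.28),-2.902)
E
```

```text
[0.54480616 0.31124838 0.22596346] 0.0009604316867096038 th from z 0.7383787014170166
front of hinge 0.11688425016002135 th 0.7124456685277608 rad 0.15445241542952487 side 0.14581131716134216
togo [ 0.0763 -0.2371  0.0929] rot [-0.0123  0.0081  0.03  ] t 19.8833 F [-0.5  0.1 -0.2] w 0.0875
```

Request:
apply_moves(
  increments=[0,0,0.025,-0.012,0.008,0.03,0,0,0.03,0,0,0,0,0,0.03,0,0,0,0,0,0.02,0,0,0,0.011,-0.034,0,0,0,0,0.011,-0.034,0,0,0,0,0.011,-0.034,0,0,0,0,0.011,-0.034,0,0,0,0,0.011,-0.034,0,0,0,0,0.011,-0.034,0,0,0,0,0.01,-0.033,0,0,0,0,0,0,0,0,0,0,0,0,0,0,0,0],
  hand=0.68,
)

```text
t: 20.97
eef_pos: [0.4708, 0.134, 0.3076]
ee_rot: [3.135, 0.015, -2.895]
force: [-0.6, -0.3, 0.3]
width: 0.0281
```

```bash
python3 - <<'E'
from h import *
st=togo((.4692,.1426,.19),-2.902); wlook('w10')
for k in ['mark_peg','lid_hinge','lid_bar']:
    print(k,[(np.round(d['point'],1).tolist(),round(d['conf'],2),watz(st,d['point'],.125).round(4)) for d in finder.landmark_of('wrist',k)][:2])
x,y=wproj(st,boxpt(.225,-.02,0)).round().astype(int); im=cv2.imread('pics/w10_raw.png').sum(2)
print('bar px',x,y,'w',wproj(st,boxpt(.225,0,0)))
for r in range(y-24,y+40,3): print(r,x-45,' '.join('%2d'%(v//10) for v in im[r,x-45:x+45:2]))
E
```

```text
togo [-0.0016  0.0086 -0.1176] rot [-0.0104  0.0128 -0.0069] t 20.9667 F [-0.6 -0.3  0.3] w 0.0281
[0.4708 0.134  0.3076] [ 3.135  0.015 -2.895] [ 0.68 -0.   -0.28 -0.   -1.28 -0.43]
mark_peg []
lid_hinge [([139.8, 191.1], 0.73, array([0.6916, 0.2012, 0.125 ]))]
lid_bar [([322.8, 185.8], 0.78, array([0.4704, 0.1401, 0.125 ]))]
bar px 318 170 w [318.39267857 188.24092952]
146 273 18 19 17 18 12 14 14 10 10 12 25 30 30 31 39 42 45 40 39 41 39 40 34 23 27 29 28 26 36 39 40 40 41 39 38 39 39 40 40 41 39 41 40 41 40
149 273 17 15 19 17 12 12 13 13 13  9 22 29 29 33 38 40 49 43 41 45 39 40 33 19 24 25 21 23 35 39 40 41 39 40 40 38 41 39 40 41 41 41 41 40 42
152 273 13 14 15 14 14 11 11 13 11 11 24 28 31 34 44 44 42 46 42 40 40 42 33 19 20 20 19 21 34 40 40 42 38 42 45 40 42 40 39 40 39 39 41 40 40
155 273 15 14 16 13 11 12 12 13 11 12 24 30 31 53 70 70 70 71 69 52 40 39 34 20 20 21 18 20 36 40 43 69 69 70 71 68 70 70 67 45 39 39 39 40 41
158 273 14 13 16 14 12 12 13 12 13 12 21 30 29 40 69 70 71 71 71 65 47 50 50 20 21 20 20 22 39 39 42 69 71 70 70 70 70 70 70 49 39 41 40 41 40
161 273 13 
[... 1719 characters left out ...]
31 31 23 13 10 12 12 13 18 27 30 36 59 68 67 66 68 56 57 59 47 38 45 46 38 36 52 58 62 64 64 65 64 63 63 63 64 63 61 64 63 64 63
200 273 30 30 32 31 24 13 10 13 13 13 15 28 28 40 66 67 65 65 63 63 64 65 56 38 45 46 38 39 60 63 63 64 65 64 64 62 62 62 64 64 65 64 65 65 63
203 273 30 32 30 32 26 11  9 13 14 14 15 27 28 32 54 64 63 65 63 64 64 64 56 37 45 46 39 37 61 64 63 65 65 64 64 63 62 64 63 65 64 63 63 62 60
206 273 31 32 30 31 26 12  9 14 13 12 14 29 29 34 62 65 65 63 64 63 63 62 54 36 45 46 39 38 60 61 62 65 64 64 64 63 64 64 63 64 65 64 63 63 62
209 273 31 30 29 31 28 14 12 13 14 13 14 28 29 32 56 64 64 64 63 64 63 65 56 37 45 45 39 37 57 63 62 63 64 63 65 63 65 65 63 64 62 63 64 64 63
```

Request:
apply_moves(
  increments=[-0.001,0.007,-0.02,-0.01,0.013,0,0,0,-0.025,0,0,0,0,0,-0.025,0,0,0,0,0,-0.025,0,0,0,0,0,-0.025,0,0,0,0,0,-0.015,0,0,0,0,0,0,0,0,0,0,0,0,0,0,0],
)

```text
t: 21.83
eef_pos: [0.4676, 0.1532, 0.1682]
ee_rot: [3.141, 0.002, -2.876]
force: [0.1, -0.4, 0.8]
width: 0.0278
```

```bash
python3 - <<'E'
from h import *
st=togo((.470,.141,.117),-2.895); wlook('w11')
im=cv2.imread('pics/w11_raw.png').sum(2)
for k in ['lid_bar']:
    print(k,[(np.round(d['point'],1).tolist(),round(d['conf'],2),watz(st,d['point'],.125).round(4)) for d in finder.landmark_of('wrist',k)][:2])
x,y=wproj(st,(.470+.0049,.141-.0194,.125)).round().astype(int); print(x,y)
for r in range(y-20,y+21,8): print(r,x-40,' '.join('%2d'%(v//10) for v in im[r,x-40:x+40:2]))
E
```

```text
togo [ 0.0024 -0.0122 -0.0512] rot [-0.0015  0.0016 -0.0187] t 21.8333 F [ 0.1 -0.4  0.8] w 0.0278
[0.4676 0.1532 0.1682] [ 3.141e+00  2.000e-03 -2.876e+00] [ 0.72  0.12 -0.48 -0.   -0.97 -0.45]
lid_bar [([323.7, 210.6], 0.85, array([0.4696, 0.1411, 0.125 ]))]
324 180
160 284 30 30 31 29 30 31 30 30 30 30 30 30 30 31 29 23 20 23 27 26 29 28 27 26 26 35 39 39 41 41 39 41 40 40 40 40 40 41 41 40
168 284 29 29 29 29 32 31 28 29 29 29 30 32 31 31 30 23 23 24 26 29 28 29 27 26 27 38 40 39 42 41 39 41 41 40 40 40 40 40 41 39
176 284 29 30 30 30 28 29 35 31 31 30 29 29 28 29 29 23 18 19 20 21 19 20 19 17 22 39 40 40 38 39 43 40 40 40 41 42 40 40 41 41
184 284 28 30 30 28 29 30 38 33 31 30 28 28 30 30 29 22 18 18 20 20 20 22 19 19 24 40 42 40 40 41 41 42 41 42 41 41 40 40 40 40
192 284 30 29 45 62 53 32 30 29 30 29 28 28 28 29 29 23 19 20 20 22 20 18 19 19 28 39 51 70 71 71 64 42 39 41 42 40 40 42 41 42
200 284 31 29 51 66 66 69 68 63 66 64 63 65 64 65 63 40 18 19 18 22 21 20 19 20 30 41 58 71 70 70 71 71 57 38 40 40 42 42 40 39
```

Request:
apply_moves(
  increments=[0.0025,-0.012,0,0,0,-0.016,0,0,-0.017,0,0,0,0,0,-0.017,0,0,0,0,0,-0.01,0,0,0,0,0,0,0,0,0,0,0,0,0,0,0],
)

```text
t: 22.43
eef_pos: [0.4756, 0.1424, 0.132]
ee_rot: [3.135, 0.017, -2.893]
force: [0.8, 0.1, -0.0]
width: 0.028
```

Request:
apply_moves(
  increments=[-0.0055,-0.001,0,-0.01,0.014,0,0,0,-0.008,0,0,0,-0.001,0,-0.006,0,0,0,0,0,0,0,0,0],
)

```text
t: 22.77
eef_pos: [0.4705, 0.142, 0.1207]
ee_rot: [3.14, 0.006, -2.894]
force: [0.0, -0.0, 0.3]
width: 0.0285
```

Request:
apply_moves(
  increments=[-0.0005,-0.001,-0.004,-0.001,0.006,0,0,0,0,0,0,0],
)

```text
t: 22.93
eef_pos: [0.4698, 0.1411, 0.1164]
ee_rot: [3.139, -0.001, -2.894]
force: [-0.6, -0.1, -0.0]
width: 0.0277
```

Request:
apply_moves(
  increments=[0,0,0,0,0,0,0,0,0,0,0,0,0,0,0,0,0,0,0,0,0,0,0,0,0,0,0,0,0,0],
  hand=1,
  force=40,
)

```text
t: 23.35
eef_pos: [0.4699, 0.141, 0.1163]
ee_rot: [3.14, -0.001, -2.894]
force: [-0.4, 0.1, -0.5]
width: 0.0108
```

```bash
python3 - <<'E'
from h import *
st=togo((.470,.141,.117),-2.893); print(st['eef_pos'],st['ee_rot'])
E
```

```text
togo [ 0.0001 -0.      0.0007] rot [-0.0016 -0.0018  0.0007] t 23.35 F [-0.4  0.1 -0.5] w 0.0108
[0.46991207 0.14102906 0.11627481] [ 3.13961291e+00 -1.33127269e-03 -2.89365617e+00]
```

Request:
apply_moves(
  increments=[0.0004,0.0001,0.0135,0,0,0,0.0012,0.0003,0.0134,0,0,0,0.002,0.0005,0.0133,0,0,0,0.0027,0.0007,0.0132,0,0,0,0.0035,0.0009,0.013,0,0,0,0.0043,0.0011,0.0128,0,0,0,0,0,0,0,0,0],
)

```text
t: 23.93
eef_pos: [0.4829, 0.1442, 0.1949]
ee_rot: [3.14, -0.006, -2.895]
force: [1.6, -0.6, -5.5]
width: 0.0109
```

```bash
cat > lid.py <<'E'
from h import *
st=arm.get_state(); R=Ro.from_euler('xyz',st['ee_rot']).as_matrix()
b=st['eef_pos']-R[:,2]*.0087; ex=np.array([np.cos(.248),np.sin(.248),0]); h=np.array([.470,.141,.125])+.225*ex
r=h-b; th=np.arctan2(b[2]-.125,r@ex)
print('bar',b.round(4),'th',th.round(4),'th_z',np.arcsin((b[2]-.125)/.225).round(4),'rad',np.hypot(b[2]-.125,r@ex).round(4),'lat',round(float(-r@[-np.sin(.248),np.cos(.248),0]),4))
togo(st['eef_pos'],-2.893)
E
python3 lid.py
```

```text
bar [0.4829 0.1442 0.2036] th 0.3557 th_z 0.3571 rad 0.2258 lat -0.0
togo [0. 0. 0.] rot [-0.     -0.0066  0.0022] t 23.9333 F [ 1.6 -0.6 -5.5] w 0.0109
```

Request:
apply_moves(
  increments=[0.0047,0.0012,0.0119,0,-0.006,0.002,0.0053,0.0013,0.0116,0,0,0,0.006,0.0015,0.0113,0,0,0,0.0066,0.0017,0.0109,0,0,0,0.0072,0.0018,0.0105,0,0,0,0.0077,0.002,0.0101,0,0,0,0,0,0,0,0,0],
)

```text
t: 24.52
eef_pos: [0.5152, 0.1523, 0.2574]
ee_rot: [-3.141, -0.016, -2.895]
force: [0.1, -0.7, -7.7]
width: 0.0109
```

```bash
python3 lid.py; python3 - <<'E'
from h import *
for c in ['scene','top','wrist']:
    im=optics.grab_frame(c); cv2.imwrite(f'pics/{c}L.png',im[:,:,::-1])
    for k in ['lid_bar','mark_peg','lid_hinge']: print(c,k,[(np.round(d['point'],1).tolist(),round(d['conf'],2)) for d in finder.landmark_of(c,k)][:2])
H2=np.array([.470,.141,.125])+.225*np.array([np.cos(.248),np.sin(.248),0])
for c in ['scene','top']:
    print(c,[ (t,proj(c,boxpt(.15,.145,t,H2,.248)).round(1),proj(c,boxpt(.225,0,t,H2,.248)).round(1)) for t in (.68,.71,.74)])
E
```

```text
bar [0.5153 0.1523 0.266 ] th 0.6694 th_z 0.6776 rad 0.2273 lat -0.0002
togo [0. 0. 0.] rot [ 0.0049 -0.0157  0.002 ] t 24.5167 F [ 0.1 -0.7 -7.7] w 0.0109
scene lid_bar [([227.6, 222.3], 0.7), ([372.8, 156.0], 0.59)]
scene mark_peg [([433.0, 170.6], 0.53)]
scene lid_hinge [([388.0, 238.4], 0.94)]
top lid_bar []
top mark_peg []
top lid_hinge [([248.3, 140.0], 0.89)]
wrist lid_bar [([322.9, 263.7], 0.93)]
wrist mark_peg []
wrist lid_hinge [([141.8, 195.9], 0.87)]
scene [(0.68, array([428.7, 172.8]), array([372.5, 155.5])), (0.71, array([429.3, 172.6]), array([373.2, 155.2])), (0.74, array([430. , 172.5]), array([373.9, 154.9]))]
top [(0.68, array([196.3, 185. ]), array([251.8, 187.2])), (0.71, array([195.7, 183.7]), array([251. , 185.1])), (0.74, array([195. , 182.3]), array([250.2, 183. ]))]
```

```bash
python3 - <<'E'
from h import *
from scipy.optimize import brentq
for dH in [(0,0),(.002,0),(0,.002)]:
  H2=np.array([.470,.141,.125])+.225*np.array([np.cos(.248),np.sin(.248),0])+np.array([dH[0],0,dH[1]])
  for n,u in [('w8',133),('w9',38.5)]:
    a=np.load(f'pics/{n}.npy'); st=dict(eef_pos=a[:3],ee_rot=a[3:])
    print(dH,n,brentq(lambda t:wproj(st,boxpt(.15,.145,t,H2,.248))[0]-u,.3,1.0), wproj(st,boxpt(.15,.145,.74,H2,.248)))
# top0 vs model for bar and hinge crossing columns, lid wood edges
im=cv2.imread('pics/top0.png'); H2=np.array([.470,.141,.125])+.225*np.array([np.cos(.248),np.sin(.248),0])
t=im[120:235,180:310]; t=cv2.convertScaleAbs(cv2.resize(t,None,fx=4,fy=4,interpolation=2),alpha=1.8)
def L(img,pts,o,s): 
    for p in pts: cv2.circle(img,tuple(((p-o+.5)*s).astype(int)),2,(0,255,0),-1)
o=np.array([180,120])
L(t,[proj('top',boxpt(.225,y,0,H2,.248)) for y in (-.05,0,.05)]+[proj('top',boxpt(.15,y,.74,H2,.248)) for y in (.125,.145,.16)]+[proj('top',boxpt(x,y,0,H2,.248)+[0,0,.0]) for x in (0,.18) for y in (-.11,0,.11)],o,4)
s=cv2.imread('pics/topL.png')[120:235,180:248]; s=cv2.convertScaleAbs(cv2.resize(s,None,fx=4,fy=4,interpolation=2),alpha=1.8)
L(s,[proj('top',boxpt(x,.11,.675,H2,.248)) for x in (0,.09,.15,.18)]+[proj('top',boxpt(.15,.145,.74,H2,.248))],o,4)
cv2.imwrite('pics/last.png',np.hstack([t,s]))
E
```

```text
(0, 0) w8 0.739519739025086 [132.91065237  81.45768926]
(0, 0) w9 0.7389408331782696 [38.21048861 86.90683267]
(0.002, 0) w8 0.7284001079719866 [130.85443229  81.27543954]
(0.002, 0) w9 0.7308283037405365 [36.0144617 86.8203159]
(0, 0.002) w8 0.7318022438031517 [131.46604803  81.30174169]
(0, 0.002) w9 0.728423113573458 [35.31157653 86.96870721]
```

View pics/last.png

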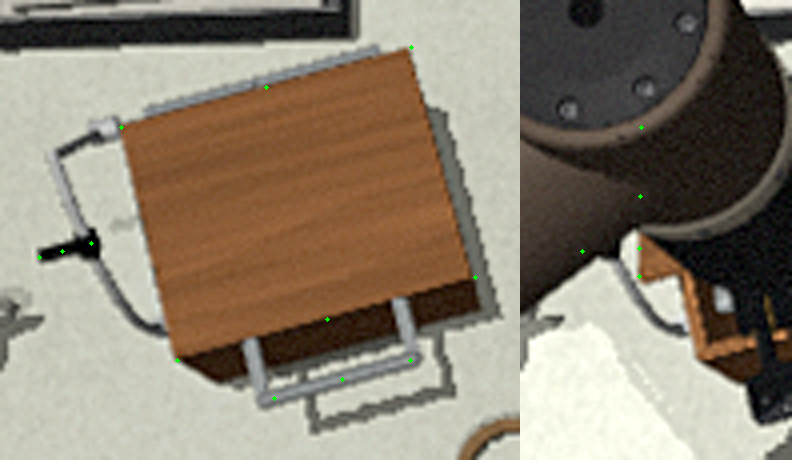

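```bash
cat > edge.py <<'E'
from h import *
H2=np.array([.470,.141,.125])+.225*np.array([np.cos(.248),np.sin(.248),0])
def lp(xb,yb,h,th):
    ex=np.array([np.cos(.248),np.sin(.248),0]); n=ex*np.sin(th)+np.array([0,0,np.cos(th)])
    return boxpt(xb,yb,th,H2,.248)+n*h
def scan(im,st,yb,th,h=.005,a=.15,b=.20,N=26):
    xs=np.linspace(a,b,N); P=np.array([wproj(st,lp(x,yb,h,th)) for x in xs]).astype(np.float32)
    v=cv2.remap(im,P[None,:,0],P[None,:,1],1)[0].astype(int)
    return ' '.join('%d/%d'%(c[2],c[0]) for c in v)
if __name__=='__main__':
    a=np.load('pics/w10.npy'); st=dict(eef_pos=a[:3],ee_rot=a[3:]); im=cv2.imread('pics/w10_raw.png')
    for y in (-.075,-.09): print('closed',y,scan(im,st,y,0))
    st=arm.get_state(); im=cv2.imread('pics/wristL.png')
    print([wproj(st,lp(.18,y,.005,.67)).round() for y in (-.1,-.06)])
    for th in (.67,):
        for y in (-.075,-.09,-.1): print(th,y,scan(im,st,y,th))
E
python3 edge.py
```

```text
closed -0.075 160/73 130/58 94/41 92/38 87/37 85/38 86/36 88/41 87/38 84/37 88/40 87/38 88/38 88/37 103/46 91/38 64/27 66/27 64/27 67/31 63/26 74/45 117/104 137/129 136/128 143/135
closed -0.09 163/74 169/78 175/83 173/79 165/73 163/74 162/73 163/73 168/77 164/72 167/77 165/73 162/71 170/76 168/76 121/56 70/31 64/27 63/30 67/32 65/30 62/31 115/105 139/132 132/125 176/163
[array([243.,  67.]), array([244., 142.])]
0.67 -0.075 142/65 141/65 133/59 136/62 142/65 139/62 137/63 137/62 133/60 134/62 137/63 133/60 137/66 138/62 133/57 141/63 154/70 164/73 126/56 108/49 109/49 105/49 93/45 93/41 92/42 97/45
0.67 -0.09 136/64 134/62 132/59 137/63 140/61 139/62 133/58 135/62 134/58 134/61 139/65 135/63 136/61 136/61 136/63 142/65 147/67 158/68 128/57 116/53 108/48 105/47 92/42 94/41 95/42 94/39
0.67 -0.1 129/58 131/59 133/58 137/62 140/65 139/63 134/61 136/62 133/60 134/60 137/62 133/61 137/63 134/59 131/56 137/60 138/58 154/68 130/63 117/51 110/49 107/55 209/193 235/226 237/227 233/223
```

```bash
python3 lid.py; python3 - <<'E'
from edge import *
from scipy.optimize import brentq
st=arm.get_state()
for xs,h in [(.1853,.005),(.1930,-.005)]:
    u=wproj(st,lp(xs if h>0 else .150+.002*21.6,-.1,.005,.67))
    print(h,u,[ (t,wproj(st,lp(.18,-.1,h,t)).round(2)) for t in (.62,.64,.66,.68)], brentq(lambda t:wproj(st,lp(.18,-.1,h,t))[0]-u[0],.4,.9))
E
```

```text
bar [0.5148 0.1521 0.2653] th 0.6654 th_z 0.6735 rad 0.2273 lat -0.0002
togo [0. 0. 0.] rot [ 0.0046 -0.0153  0.0019] t 25.1167 F [-0.2  0.6 -6.9] w 0.011
0.005 [249.1893632   66.06574592] [(0.62, array([255.73,  68.6 ])), (0.64, array([250.73,  68.13])), (0.66, array([245.51,  67.69])), (0.68, array([240.08,  67.27]))] 0.6460043052168606
-0.005 [259.2931329   63.91586677] [(0.62, array([268.43,  70.03])), (0.64, array([264.05,  69.5 ])), (0.66, array([259.45,  68.99])), (0.68, array([254.63,  68.49]))] 0.6606789314119127
```

Request:
apply_moves(
  increments=[0.0039,0.001,0.0052,0,-0.015,0,0.0039,0.001,0.005,0,0,0,0.0039,0.001,0.0048,0,0,0,0,0,0,0,0,0,0,0,0,0,0,0],
)

```text
t: 25.53
eef_pos: [0.5277, 0.1554, 0.2732]
ee_rot: [-3.137, 0.0, -2.895]
force: [-0.8, -1.3, -8.1]
width: 0.0107
```

```bash
cat > chk.py <<'E'
from edge import *
from scipy.optimize import brentq
import subprocess
T0=.70
st=arm.get_state(); im=optics.grab_frame('wrist')[:,:,::-1].copy()
for y in (-.08,-.09,-.1):
    xs=np.linspace(.165,.205,161); P=np.array([wproj(st,lp(x,y,.005,T0)) for x in xs]).astype(np.float32)
    v=cv2.remap(im,P[None,:,0],P[None,:,1],1)[0].astype(float).sum(1); g=np.diff(cv2.GaussianBlur(v[None],(0,0),3)[0])
    i=g[:110].argmin(); j=i+8+np.abs(g[i+8:]).argmax()
    f=lambda k,h: brentq(lambda t:wproj(st,lp(.18,y,h,t))[0]-P[k,0],.4,1.0)
    print(y,'top edge',xs[i].round(4),g[i].round(1),'th',round(f(i,.005),4),'bot edge',xs[j].round(4),g[j].round(1),'th',round(f(j,-.005),4))
E
python3 lid.py; python3 chk.py
```

```text
bar [0.5277 0.1554 0.2819] th 0.7587 th_z 0.7716 rad 0.228 lat -0.0002
togo [0. 0. 0.] rot [0.0047 0.0016 0.002 ] t 25.5333 F [-0.8 -1.3 -8.1] w 0.0107
-0.08 top edge 0.1705 -7.4 th 0.7399 bot edge 0.2027 -6.5 th 0.6232
-0.09 top edge 0.1798 -7.1 th 0.7011 bot edge 0.204 3.5 th 0.6136
-0.1 top edge 0.1713 -5.2 th 0.737 bot edge 0.1808 41.8 th 0.7521
```

Request:
apply_moves(
  increments=[-0.0006,-0.0002,-0.0008,0,0,0,0,0,0,0,0,0,0,0,0,0,0,0,0,0,0,0,0,0,0,0,0,0,0,0,0,0,0,0,0,0],
)

```text
t: 26.08
eef_pos: [0.5267, 0.1551, 0.272]
ee_rot: [-3.137, -0.0, -2.895]
force: [-0.6, -0.5, -7.5]
width: 0.0106
```

```bash
for i in 1 2 3; do python3 lid.py|head -1; python3 chk.py; done
```

```text
bar [0.5267 0.1552 0.2807] th 0.7518 th_z 0.7644 rad 0.228 lat -0.0002
-0.08 top edge 0.1728 -6.8 th 0.7306 bot edge 0.2035 -5.9 th 0.6196
-0.09 top edge 0.181 -7.2 th 0.6955 bot edge 0.1842 1.7 th 0.7357
-0.1 top edge 0.1733 -7.0 th 0.7286 bot edge 0.1825 38.6 th 0.7441
bar [0.5267 0.1551 0.2807] th 0.7518 th_z 0.7644 rad 0.228 lat -0.0002
-0.08 top edge 0.1728 -6.3 th 0.7306 bot edge 0.2037 -5.7 th 0.6177
-0.09 top edge 0.173 -6.4 th 0.7296 bot edge 0.1812 -4.9 th 0.7499
-0.1 top edge 0.1733 -7.6 th 0.7286 bot edge 0.1825 38.9 th 0.7441
bar [0.5267 0.1551 0.2807] th 0.7518 th_z 0.7644 rad 0.228 lat -0.0002
-0.08 top edge 0.1725 -6.4 th 0.7316 bot edge 0.2037 -5.8 th 0.6177
-0.09 top edge 0.1728 -7.5 th 0.7306 bot edge 0.1815 -5.6 th 0.7487
-0.1 top edge 0.1733 -7.1 th 0.7286 bot edge 0.1825 39.2 th 0.7441
```

```bash
python3 - <<'E'
from h import *
im=optics.grab_frame('scene'); print([(np.round(d['point']),round(d['conf'],2)) for d in finder.landmark_of('scene','base_cup_mid')[:3]], [proj('scene',(.598,-.267,z)).round() for z in (.05,.12)])
st=arm.get_state(); print(abs(st['qd']).max(),st['t'],st['eef_pos']); print(arm.job_done())
E
```

```text
[(array([226., 231.]), 0.49), (array([214., 280.]), 0.27)] [array([227., 229.]), array([222., 214.])]
0.0028788004356461853 26.3333 [0.52672764 0.15510991 0.27206275]
the job is handed in; nothing more can be done
None
```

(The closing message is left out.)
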